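# Lap the brass timing plate with one pressed stroke

## Task

Take the stone lapping block (dark grey foot, wooden handle; not its cork-faced twin) and set it flat and square across the brass timing plate, right beside the red-painted band. Press down until the sprung bed has sunk about half of its travel and, without letting up or bottoming the bed, sweep the block slowly and straight along the plate until it is right beside the black-painted band. Then ease off and leave the block standing there on the plate, with the bed risen again.

Things in the scene. Friction and masses are not known exactly. Their poses are not given: they have to be found in the camera images.
- lapping_block: Lapping block, loose, 300 g: dark grey stone foot 80 x 46 x 22 mm high; on it an upright wooden handle 60 mm long (along the 80 mm side), 24 mm thick, 22 to 78 mm above the underside. Origin: centre of the underside; x along the 80 mm side, y along the 46 mm side (pinch along y), z up. Stands on the counter at the robot's right. A twin of the same shape has a light tan cork foot: not for this job.
- red_end (a point): Start of stroke for the centre of the block's underside: point on the brass plate's top, on its centre line, 50 mm in from the end with the 22 mm wide red band (block's edge then 5 mm from the band). x points along the plate to black_end, y across, z up; sinks with the bed. Plate 220 x 64 mm, top 66 mm above the counter unpressed, on a fixed green base 250 x 100 x 30 mm.
- black_end (a point): End of stroke, 120 mm along the plate (+x) from red_end, 50 mm in from the end with the 22 mm wide black band; same axes. The centre of the block's underside must finish here. The block lies with its 80 mm side across the 64 mm wide plate (block y along the plate, either way round), overhanging 8 mm on each side.
- press_bed (a joint): How far the sprung bed with the brass plate has sunk, in m: 0 up, 0.016 bottomed. It goes straight down without tilting. It starts to sink at about 4.5 N (the block's own weight does not sink it) and gives 1 mm for each 0.7 N more: about 10 N at half travel (0.008).

How it is judged:
On the way, in this order (a step that is already met when the one before it is completed fails the run):
1. the block is pressed on the plate at the red end: flat, square across within 15 degrees, on the centre line within 15 mm, the bed sunk by 2 to 14 mm (x of lapping_block in the frame of red_end between -0.015 and 0.015 m and y of lapping_block in the frame of red_end between -0.015 and 0.015 m and z of lapping_block in the frame of red_end between -0.005 and 0.005 m and angle between lapping_block's own z axis and vertical below 0.175 rad and angle between the y axis of lapping_block and the x axis of red_end, either way round below 0.26 rad and value of joint press_bed between 0.002 and 0.014 m), for 0.1 s.
2. the block is pressed on the plate a quarter of the way along: flat, square across within 15 degrees, on the centre line within 15 mm, the bed sunk by 2 to 14 mm (x of lapping_block in the frame of red_end between 0.018 and 0.042 m and y of lapping_block in the frame of red_end between -0.015 and 0.015 m and z of lapping_block in the frame of red_end between -0.005 and 0.005 m and angle between lapping_block's own z axis and vertical below 0.175 rad and angle between the y axis of lapping_block and the x axis of red_end, either way round below 0.26 rad and value of joint press_bed between 0.002 and 0.014 m), for 0.1 s.
3. the block is pressed on the plate half-way along: flat, square across within 15 degrees, on the centre line within 15 mm, the bed sunk by 2 to 14 mm (x of lapping_block in the frame of red_end between 0.048 and 0.072 m and y of lapping_block in the frame of red_end between -0.015 and 0.015 m and z of lapping_block in the frame of red_end between -0.005 and 0.005 m and angle between lapping_block's own z axis and vertical below 0.175 rad and angle between the y axis of lapping_block and the x axis of red_end, either way round below 0.26 rad and value of joint press_bed between 0.002 and 0.014 m), for 0.1 s.
4. the block is pressed on the plate three quarters of the way along: flat, square across within 15 degrees, on the centre line within 15 mm, the bed sunk by 2 to 14 mm (x of lapping_block in the frame of red_end between 0.078 and 0.102 m and y of lapping_block in the frame of red_end between -0.015 and 0.015 m and z of lapping_block in the frame of red_end between -0.005 and 0.005 m and angle between lapping_block's own z axis and vertical below 0.175 rad and angle between the y axis of lapping_block and the x axis of red_end, either way round below 0.26 rad and value of joint press_bed between 0.002 and 0.014 m), for 0.1 s.
5. the block is pressed on the plate at the black end: flat, square across within 15 degrees, on the centre line within 15 mm, the bed sunk by 2 to 14 mm (x of lapping_block in the frame of red_end between 0.105 and 0.135 m and y of lapping_block in the frame of red_end between -0.015 and 0.015 m and z of lapping_block in the frame of red_end between -0.005 and 0.005 m and angle between lapping_block's own z axis and vertical below 0.175 rad and angle between the y axis of lapping_block and the x axis of red_end, either way round below 0.26 rad and value of joint press_bed between 0.002 and 0.014 m), for 0.1 s.
At the end, for the whole second after the job is handed in: The block stands at rest, flat on the plate, within 20 mm of the black_end point and square across the plate within 15 degrees, released, and the bed has risen to within 2 mm of its top (horizontal distance between lapping_block and black_end below 0.02 m and z of lapping_block in the frame of red_end between -0.004 and 0.004 m and angle between lapping_block's own z axis and vertical below 0.175 rad and angle between the y axis of lapping_block and the x axis of red_end, either way round below 0.26 rad and value of joint press_bed below 0.002 m and linear speed of lapping_block below 0.02 m/s); the robot touches nothing.
It fails at once if the bed is bottomed (sunk by more than 15 mm) (value of joint press_bed above 0.015 m).
It fails at once if pressure is let up in mid-stroke: the block over the middle stretch of the plate (35 to 85 mm from red_end), within 12 mm of it, with the bed not sunk (x of lapping_block in the frame of red_end between 0.035 and 0.085 m and y of lapping_block in the frame of red_end between -0.04 and 0.04 m and z of lapping_block in the frame of red_end between -0.01 and 0.012 m and value of joint press_bed below 0.0008 m).
It also fails if it takes over 48 s, if anything falls off the work surface, if the arm or the gripper's body presses on something with over 40 N, if the wrist force passes 120 N, or if a joint passes its speed limit or range.

## Robot

A 6-joint arm with a two-finger parallel gripper is mounted at the origin on the work surface. World frame = base frame: x ahead of the robot, y to its left, z up, the work surface at z = 0. Lengths are in m, angles in rad, forces in N, time in s.
With the tool pointing down it reaches from about 0.325 to 0.9 m from the base axis. Payload 6.1 kg.
Tool frame: the origin (TCP) lies between the finger pads; the fingertips stand 22 mm ahead of it and the grasp point (between the pads) lies 3 mm ahead of it; x points along the fingers, y is the direction in which the jaws open and shut, and the axes are right-handed (so a half turn about x gives the same grasp; the last joint's range is limited). The gripper opens to 87 mm and grips with 3 to 60 N. Pads are 19 mm wide; open, the fingers measure 117 mm over their backs; the gripper's body (75 mm by 190 mm) begins 51 mm behind the grasp point.
Start: joints at [1.176, 0.22, 1.526, -0, 1.395, -0.126], TCP at [0.166, 0.603, 0.245] pointing down, gripper open.
Joint ranges: [-2.98, 2.98], [-0.91, 2.08], [0.09, 2.57], [-1.24, 4.39], [0.2, 2.65], [-2.68, 2.68]. Speed limits (rad/s): [2.57, 2.57, 3.01, 3.14, 3.14, 3.14].

## Interface

Orientations are given as a unit quaternion [w, x, y, z].
In Python, from cell import * gives the robot as it stands.
- The arm moves only by the tool drive_tool, never from a script. Its argument "moves" is a list of rows, each an object of numbers: "dx", "dy", "dz": the shift along the tool's x, y, z in mm; "ax", "ay", "az": the turn, a rotation vector about the tool's x, y, z in degrees; "claw": the finger opening in mm, from 0 to 87. A call has 1 to 20 rows; each row is the pose to reach, as a shift and turn from the pose commanded when the call began, along the tool's axes at that moment; what a row does not reach only later rows make up. A row lasts 1/8 s, in which the tool goes at most 62.5 mm and 10.7 degrees, less where a joint would pass 70% of its speed; a pose out of reach is approached as far as the arm can. A call with a gripper value outside its range is refused whole. The fingers move at their own pace and stop on an object; "squeeze" is the grip in N (left out, the last holds). Time passes only in rows, so rows that repeat a pose let the fingers close. It gives the time, the measured TCP pose, the force and the opening at its end, in the units of the state.
- get_obs(): the state, without advancing time (a new reading comes with each control period).
- snapshot(name): name is "scene" or "side" or "wrist"; returns the picture (400x640x3 uint8, blue, green, red); there is no depth.
- camera_model(name): a dict with "camera_matrix" (3x3 intrinsics, pixels), "R" (3x3) and "t" (3): a world point X has camera coordinates R X + t. Camera axes: x right, y down, z forward; pixel columns grow to the right and rows downward; lengths in m; the calibration is good to about 2 mm. The wrist camera is an equidistant fisheye: a pixel r from the principal point sees the ray r / f radians off the axis. A picture is of the moment at which its call begins: read the wrist's pose just before it. camera_model takes no time and is no camera call; for the wrist camera it gives the pose at the moment of the call.
- hand_in(): hands the job in, once; it reports no verdict.
Trained networks look in the newest picture that a camera, given by its name, has taken for a name from the list of things; names that differ only in an ending like _2 or _b are one class to them, and where a whole thing is asked for, a point or a joint stands for the part that bears it (a point fixed in the world has none). Each returns a list of dicts, best first, with "confidence" (0 to 1); they miss things now and then, are a little off and sometimes report something else, mostly with a low value. They report only what shows in the picture. A call takes as long as a camera call.
- recognise(thing, camera): "box" ([left, top, right, bottom] in pixels, round what is visible of it).
- silhouettes(thing, camera): "region" (400x640 bool, what is visible of it) and "box" ([left, top, right, bottom] in pixels, round what is visible of it).
- landmark_of(thing, camera): "point" ([column, row] in pixels: a listed point, or the origin of a listed thing).
The state is a dict: "time_s": time; "joint_pos": joint angles; "qvel": joint speeds; "tau": joint torques, N m; "tool_pos": TCP position; "orientation": TCP orientation; "ft_force": force on the tool from outside, world axes, zero at the start; "ft_torque": the same for the moment, N m; "gripper_width": finger opening in m.
Only numpy, scipy, OpenCV 4.12 (cv2) and the standard library are available. Lean on these libraries where they do the work, as an engineer would, in place of code of your own. Each camera call takes 0.05 s, during which the arm holds its last target.

## Working session

There is one attempt and no reset: what is moved stays moved. The work goes in short steps, Python scripts to look and compute and a tool call to move; the robot and the scene stay as the last step left them, time stands still between calls to the robot, and variables do not carry over. Pictures are saved under pics/ and viewed, and the job is handed in when it is done.

Besides the shell and the picture viewer there is one more tool, called after "Request:" as name(argument=value, ...) on one line, values as JSON. drive_tool: Moves the arm, as the interface text tells. Its arguments: {"type":"object","properties":{"moves":{"type":"array"},"squeeze":{"type":"number"}},"required":["moves"]}

```bash
ls; mkdir -p pics; python3 - <<'E'
from cell import *
import cv2
o=get_obs();print({k:o[k] for k in o})
for n in("scene","side"):
    cv2.imwrite(f"pics/{n}0.png",snapshot(n))
    for t in("lapping_block","red_end","black_end"):
        print(n,t,[(r['confidence'],r['point']) for r in landmark_of(t,n)])
    print([(r['confidence'],r['box']) for r in recognise("lapping_block",n)])
    m=camera_model(n);print(m)
E
```

```text
pics
{'time_s': 0.0, 'joint_pos': array([ 1.17588950e+00,  2.21235218e-01,  1.52762600e+00, -9.56822372e-06,
        1.39470441e+00, -1.26111636e-01]), 'qvel': array([-0.00098169,  0.00090107,  0.00084311,  0.0001665 , -0.00131186,
        0.00197189]), 'tau': array([ 3.79818652e-03, -4.94595194e+01, -3.87389195e+01,  7.02748471e-02,
        5.71229425e-02, -1.88181843e-04]), 'tool_pos': array([0.1657668 , 0.6020061 , 0.24342371]), 'orientation': array([ 0.70055354,  0.09407211,  0.70090645, -0.09542185]), 'ft_force': array([-0.1883668 ,  0.80163485,  0.70776806]), 'ft_torque': array([-0.02293125,  0.02222446, -0.01413279]), 'gripper_width': 0.08676015192682883}
scene lapping_block [(0.9, [225.4, 253.8])]
scene red_end [(0.58, [385.7, 220.3])]
scene black_end [(0.6, [439.0, 208.7])]
[(0.71, [205.0, 220.1, 248.1, 276.9])]
{'camera_matrix': array([[511.39375498,   0.        , 319.44897667],
       [  0.        , 511.39375498, 194.47152674],
       [  0.        ,   0.        ,   1.        ]]), 'R': array([[ 0.03597984,  0.99918414, -0.01834387],
       [ 0.66859782, -0.03771021, -0.74266742],
       [-0.74275326,  0.01445639, -0.66940914]]), 't': array([ 0.01472714, -0.2767073 ,  1.46130356])}
side lapping_block [(0.77, [314.5, 155.2])]
side red_end [(0.66, [290.2, 259.9]), (0.36, [315.7, 154.9])]
side black_end [(0.6, [283.2, 328.3]), (0.26, [291.1, 258.1])]
[(0.86, [295.2, 123.0, 337.7, 168.9])]
{'camera_matrix': array([[401.33234278,   0.        , 319.59675615],
       [  0.        , 401.33234278, 201.67844206],
       [  0.        ,   0.        ,   1.        ]]), 'R': array([[-0.9741892 , -0.22556109,  0.00880913],
       [-0.16943444,  0.70488012, -0.68879314],
       [ 0.14915555, -0.6725074 , -0.72490442]]), 't': array([0.51837992, 0.16004627, 0.66502139])}
```

View pics/scene0.png

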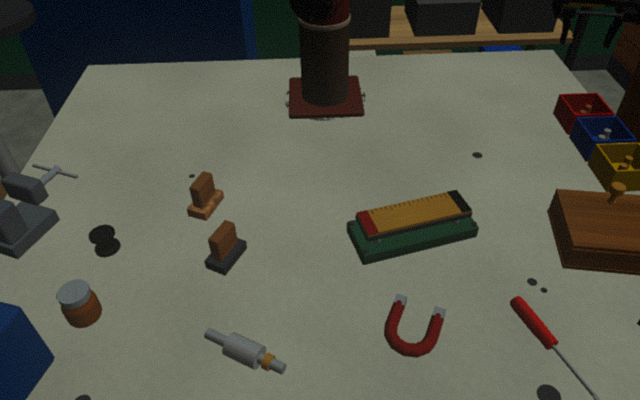

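View pics/side0.png

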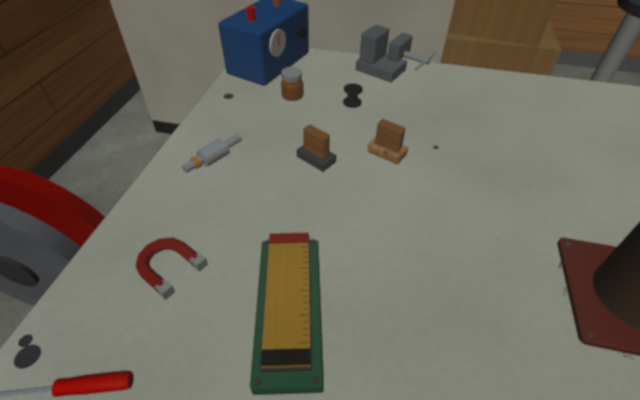

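```bash
cat > h.py <<'E'
from cell import *
import numpy as np, cv2
from scipy.spatial.transform import Rotation as Rot
def P(n):
    m=camera_model(n);return m['camera_matrix']@np.c_[m['R'],m['t']]
def tri(a,b,n1="scene",n2="side"):
    X=cv2.triangulatePoints(P(n1),P(n2),np.array(a,float),np.array(b,float));X=(X[:3]/X[3]).ravel()
    for n,p in((n1,a),(n2,b)):
        q=P(n)@np.r_[X,1];print('  reproj',n,np.round(q[:2]/q[2]-p,1))
    return X
def onz(p,z,n):
    m=camera_model(n);d=m['R'].T@np.linalg.inv(m['camera_matrix'])@np.r_[p,1];c=-m['R'].T@m['t']
    return c+d*(z-c[2])/d[2]
E
python3 - <<'E'
from h import *
print(tri((225.4,253.8),(314.5,155.2)),tri((385.7,220.3),(290.2,259.9)),tri((439,208.7),(283.2,328.3)))
E
```

```text
reproj scene [0.5 0.6]
  reproj side [ 0.7 -0.9]
  reproj scene [-0.2 -0.2]
  reproj side [-0.4  0.4]
  reproj scene [0.6 0.4]
  reproj side [ 1.1 -1.1]
[ 0.59326166 -0.22042686  0.01361196] [0.55911057 0.09658485 0.05767332] [0.53503537 0.20859564 0.05904086]
```

The stone block (dark foot) is at about (226,250) in the scene view and (316,150) in the side view. The cork twin is at (205,200) and (388,142). The plate's red end is at (368,222) and its black end at (460,203). I'll refine this with enlarged crops.

```bash
python3 - <<'E'
import cv2,numpy as np
a=cv2.imread('pics/scene0.png');b=cv2.imread('pics/side0.png')
def c(im,x,y,w,h,s):return cv2.convertScaleAbs(cv2.resize(im[y:y+h,x:x+w],None,fx=s,fy=s,interpolation=cv2.INTER_CUBIC),alpha=1.5)
cv2.imwrite('pics/c1.png',np.hstack([c(a,190,210,70,70,5.5),c(b,280,115,70,70,5.5)]))
cv2.imwrite('pics/c2.png',c(a,340,180,145,90,5.4))
cv2.imwrite('pics/c3.png',c(b,240,225,95,170,3.5))
E
```

```text
(no output)
```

View pics/c1.png

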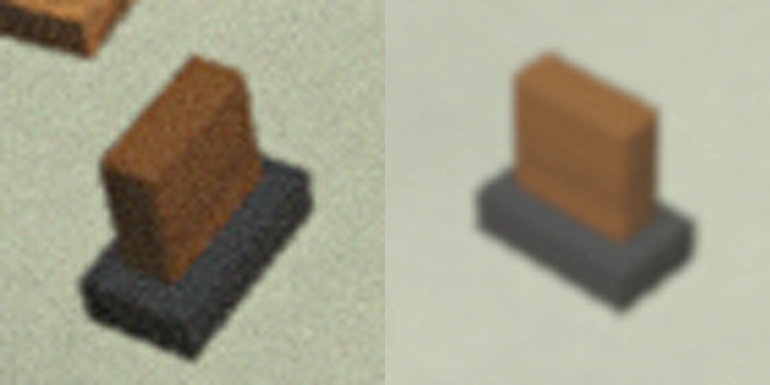

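View pics/c2.png

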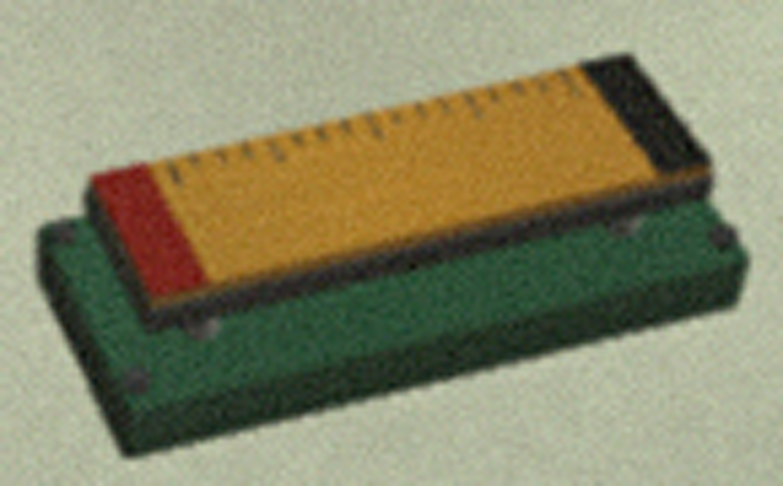

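View pics/c3.png

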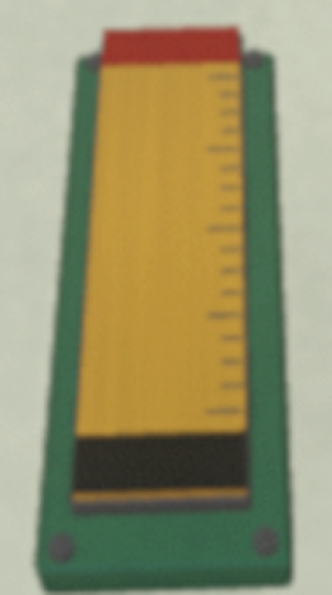

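```bash
cat > k.py <<'E'
from h import *
S=[((367.8,235.2),(269.7,233.6)),((356.9,213),(308.6,233.3)),((471.1,210.6),(261.1,367.3)),((457,190.7),(310.6,366.7)),
((218.2,242.7),(303.6,128.6)),((208.7,239.1),(310,124.6)),((234,223.1),(323.6,140.1)),((225.8,220.4),(329.5,135)),
((224.9,275.1),(296.9,156.5)),((246,247.8),(323.1,171.4))]
T=[tri(*s) for s in S]
print(np.round(T,4))
T=np.array(T)
print('sizes plate',np.linalg.norm(T[0]-T[1]),np.linalg.norm(T[2]-T[3]),np.linalg.norm(T[0]-T[2]),np.linalg.norm(T[1]-T[3]),'handle',np.linalg.norm(T[4]-T[6]),np.linalg.norm(T[5]-T[7]),np.linalg.norm(T[4]-T[5]))
print('plate c',T[:4].mean(0)); d=T[2]+T[3]-T[0]-T[1];a=np.arctan2(d[1],d[0]);print('ang',np.degrees(a))
print('handle c',T[4:8].mean(0));e=T[6]+T[7]-T[4]-T[5];print('ang',np.degrees(np.arctan2(e[1],e[0])));e=T[9]-T[8];print('ang foot',np.degrees(np.arctan2(e[1],e[0])),np.linalg.norm(e))
E
python3 k.py
```

```text
reproj scene [0.1 0.1]
  reproj side [ 0.2 -0.2]
  reproj scene [-0.1 -0.1]
  reproj side [-0.1  0.1]
  reproj scene [0.3 0.2]
  reproj side [ 0.7 -0.6]
  reproj scene [-0. -0.]
  reproj side [-0.1  0.1]
  reproj scene [-0.1 -0.1]
  reproj side [-0.1  0.1]
  reproj scene [0.1 0.1]
  reproj side [ 0.1 -0.2]
  reproj scene [0.2 0.3]
  reproj side [ 0.3 -0.4]
  reproj scene [-0. -0.]
  reproj side [-0.  0.]
  reproj scene [0.2 0.2]
  reproj side [ 0.2 -0.3]
  reproj scene [0.1 0.1]
  reproj side [ 0.2 -0.2]
[[ 6.047e-01  5.670e-02  6.470e-02]
 [ 5.422e-01  4.130e-02  6.410e-02]
 [ 5.472e-01  2.692e-01  6.270e-02]
 [ 4.858e-01  2.548e-01  6.250e-02]
 [ 6.195e-01 -2.233e-01  7.640e-02]
 [ 6.097e-01 -2.419e-01  7.620e-02]
 [ 5.695e-01 -1.982e-01  7.530e-02]
 [ 5.614e-01 -2.151e-01  7.620e-02]
 [ 6.351e-01 -2.197e-01  5.000e-04]
 [ 5.666e-01 -1.840e-01  8.000e-04]]
sizes plate 0.06438388249254116 0.06307493301231855 0.2201480801432334 0.22085464353099327 handle 0.05600585673369882 0.055205189505743275 0.0209948584349708
plate c [0.54500641 0.15546895 0.06349531]
ang 104.97341532577562
handle c [ 0.59004124 -0.21961203  0.07601862]
ang 152.13352497709985
ang foot 152.48176240808576 0.07727746897177416
```

```bash
cat >> h.py <<'E'
def plan(target,psi):
    """tool pose delta (mm, deg) for TCP target, jaw dir yaw psi deg (mod 180), tool down; from measured pose"""
    o=get_obs();R=Rot.from_quat(o['orientation'][[1,2,3,0]]).as_matrix();p=o['tool_pos']
    print('t',o['time_s'],'tcp',p.round(4),'x',R[:,0].round(3),'y yaw',np.degrees(np.arctan2(R[1,1],R[0,1])).round(2),'F',np.round(o['ft_force'],2),'w',o['gripper_width'],'q',o['joint_pos'].round(3))
    for s in(0,180):
        a=np.radians(psi+s);y=np.array([np.cos(a),np.sin(a),0]);x=np.array([0,0,-1.]);G=np.c_[x,y,np.cross(x,y)]
        print('  yaw',psi+s,'d',(R.T@(np.array(target)-p)*1000).round(1),'rv',np.degrees(Rot.from_matrix(R.T@G).as_rotvec()).round(2))
E
python3 - <<'E'
from h import *
plan((.590,-.2196,.20),62.3)
E
```

```text
t 0.5 tcp [0.166  0.6025 0.2445] x [-0. -0. -1.] y yaw 74.6 F [ 0.61 -0.4  -0.46] w 0.0869646850788233 q [ 1.176  0.22   1.527 -0.     1.395 -0.126]
  yaw 62.3 d [  44.5 -680.   627.1] rv [12.3  0.   0. ]
  yaw 242.3 d [  44.5 -680.   627.1] rv [-167.7   -0.     0. ]
```

Request:
drive_tool(moves=[{"dx": 0,"dy": -22,"dz": 20,"ax": 0.5},{"dx": 2,"dy": -64,"dz": 59,"ax": 1},{"dx": 5,"dy": -106,"dz": 98,"ax": 2},{"dx": 8,"dy": -148,"dz": 136,"ax": 3},{"dx": 11,"dy": -190,"dz": 175,"ax": 4},{"dx": 14,"dy": -232,"dz": 214,"ax": 5},{"dx": 17,"dy": -274,"dz": 253,"ax": 6},{"dx": 20,"dy": -316,"dz": 291,"ax": 7},{"dx": 23,"dy": -358,"dz": 330,"ax": 8},{"dx": 26,"dy": -400,"dz": 369,"ax": 9},{"dx": 29,"dy": -442,"dz": 408,"ax": 10},{"dx": 32,"dy": -484,"dz": 446,"ax": 11},{"dx": 35,"dy": -526,"dz": 485,"ax": 12},{"dx": 38,"dy": -568,"dz": 524,"ax": 12.3},{"dx": 41,"dy": -610,"dz": 563,"ax": 12.3},{"dx": 44,"dy": -650,"dz": 600,"ax": 12.3},{"dx": 44,"dy": -680,"dz": 627,"ax": 12.3},{"dx": 44,"dy": -680,"dz": 627,"ax": 12.3},{"dx": 44,"dy": -680,"dz": 627,"ax": 12.3}])

```text
validation failed for argument at $.mo...
```

```bash
python3 - <<'E'
from h import *
plan((.590,-.2196,.053),62.3)
m=camera_model("wrist");print(m)
im=snapshot("wrist")
cv2.imwrite("pics/w1.png",im)
print(landmark_of("lapping_block","wrist"))
K=m['camera_matrix']
# project predicted handle top corners and foot corners
def pr(X):
    c=m['R']@X+m['t'];th=np.arctan2(np.hypot(c[0],c[1]),c[2]);ph=np.arctan2(c[1],c[0])
    return K[0,2]+K[0,0]*th*np.cos(ph),K[1,2]+K[1,1]*th*np.sin(ph)
a=np.radians(152.3);u=np.array([np.cos(a),np.sin(a),0]);v=np.array([-u[1],u[0],0])
for L,W,z,col in((.08,.046,.022,(0,255,0)),(.06,.024,.078,(255,0,255))):
    q=[pr(np.array([.590,-.2196,z])+sx*L/2*u+sy*W/2*v) for sx,sy in((1,1),(1,-1),(-1,-1),(-1,1))]
    cv2.polylines(im,[np.int32(np.array(q)*8)],True,col,1,cv2.LINE_AA,3)
cv2.imwrite("pics/w1o.png",im)
E
```

```text
t 0.5 tcp [0.166  0.6025 0.2445] x [-0. -0. -1.] y yaw 74.6 F [ 0.61 -0.4  -0.46] w 0.0869646850788233 q [ 1.176  0.22   1.527 -0.     1.395 -0.126]
  yaw 62.3 d [ 191.5 -680.   627.1] rv [12.3  0.   0. ]
  yaw 242.3 d [ 191.5 -680.   627.1] rv [-167.7   -0.     0. ]
{'camera_matrix': array([[309.70691629,   0.        , 318.2639101 ],
       [  0.        , 309.70691629, 201.26412992],
       [  0.        ,   0.        ,   1.        ]]), 'R': array([[ 2.65695147e-01,  9.64057090e-01, -1.22728762e-04],
       [ 9.33575435e-01, -2.57262608e-01,  2.49505228e-01],
       [ 2.40505710e-01, -6.64069047e-02, -9.68373444e-01]]), 't': array([-0.623672  , -0.03110213,  0.39073616])}
[]
```

View pics/w1o.png

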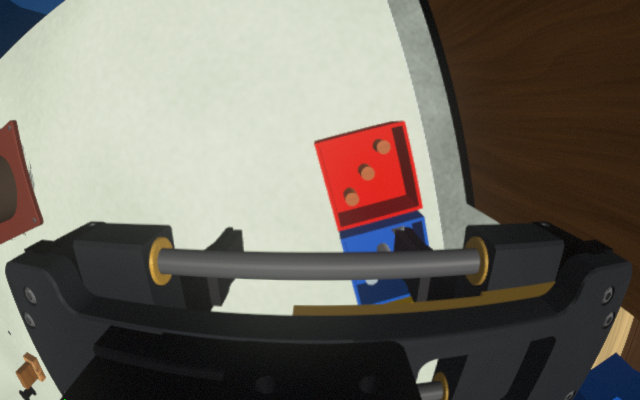

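The move was refused, so the arm is still at its start: the wrist view only shows the red bin under it. I'll fill in every field.

Request:
drive_tool(moves=[{"dx": 0,"dy": -22,"dz": 20,"ax": 0.5,"ay": 0,"az": 0,"claw": 87},{"dx": 2,"dy": -64,"dz": 59,"ax": 1,"ay": 0,"az": 0,"claw": 87},{"dx": 5,"dy": -106,"dz": 98,"ax": 2,"ay": 0,"az": 0,"claw": 87},{"dx": 8,"dy": -148,"dz": 136,"ax": 3,"ay": 0,"az": 0,"claw": 87},{"dx": 11,"dy": -190,"dz": 175,"ax": 4,"ay": 0,"az": 0,"claw": 87},{"dx": 14,"dy": -232,"dz": 214,"ax": 5,"ay": 0,"az": 0,"claw": 87},{"dx": 17,"dy": -274,"dz": 253,"ax": 6,"ay": 0,"az": 0,"claw": 87},{"dx": 20,"dy": -316,"dz": 291,"ax": 7,"ay": 0,"az": 0,"claw": 87},{"dx": 23,"dy": -358,"dz": 330,"ax": 8,"ay": 0,"az": 0,"claw": 87},{"dx": 26,"dy": -400,"dz": 369,"ax": 9,"ay": 0,"az": 0,"claw": 87},{"dx": 29,"dy": -442,"dz": 408,"ax": 10,"ay": 0,"az": 0,"claw": 87},{"dx": 32,"dy": -484,"dz": 446,"ax": 11,"ay": 0,"az": 0,"claw": 87},{"dx": 35,"dy": -526,"dz": 485,"ax": 12,"ay": 0,"az": 0,"claw": 87},{"dx": 38,"dy": -568,"dz": 524,"ax": 12.3,"ay": 0,"az": 0,"claw": 87},{"dx": 41,"dy": -610,"dz": 563,"ax": 12.3,"ay": 0,"az": 0,"claw": 87},{"dx": 44,"dy": -650,"dz": 600,"ax": 12.3,"ay": 0,"az": 0,"claw": 87},{"dx": 44,"dy": -680,"dz": 627,"ax": 12.3,"ay": 0,"az": 0,"claw": 87},{"dx": 44,"dy": -680,"dz": 627,"ax": 12.3,"ay": 0,"az": 0,"claw": 87},{"dx": 44,"dy": -680,"dz": 627,"ax": 12.3,"ay": 0,"az": 0,"claw": 87}])

```text
time_s: 2.98
tool_pos: [0.5895, -0.219, 0.2002]
orientation: [0.686, 0.17, 0.687, -0.169]
ft_force: [-0.5, -0.2, -1.2]
gripper_width: 0.087
```

```bash
cat > w.py <<'E'
from h import *
import sys
def wover(name,c,ang,zoff=0):
    m=camera_model("wrist");im=snapshot("wrist")
    cv2.imwrite(f"pics/{name}.png",im)
    K=m['camera_matrix']
    def pr(X):
        q=m['R']@X+m['t'];th=np.arctan2(np.hypot(q[0],q[1]),q[2]);ph=np.arctan2(q[1],q[0])
        return K[0,2]+K[0,0]*th*np.cos(ph),K[1,2]+K[1,1]*th*np.sin(ph)
    a=np.radians(ang);u=np.array([np.cos(a),np.sin(a),0]);v=np.array([-u[1],u[0],0])
    im=cv2.convertScaleAbs(im,alpha=1.4)
    for L,W,z,col in((.08,.046,.022,(0,255,0)),(.06,.024,.078,(255,0,255))):
        q=[pr(np.array([c[0],c[1],z+zoff])+sx*L/2*u+sy*W/2*v) for sx,sy in((1,1),(1,-1),(-1,-1),(-1,1))]
        cv2.polylines(im,[np.int32(np.array(q)*8)],True,col,1,cv2.LINE_AA,3)
    cv2.imwrite(f"pics/{name}o.png",im);return im,m
E
python3 - <<'E'
from w import *
plan((.590,-.2196,.053),62.3)
wover("w2",(.590,-.2196),152.3)
print(landmark_of("lapping_block","wrist"))
E
```

```text
t 2.975 tcp [ 0.5895 -0.219   0.2002] x [-0.001  0.001 -1.   ] y yaw 62.29 F [-0.5  -0.24 -1.21] w 0.08701846389616606 q [-0.481  0.263  1.56   0.     1.319 -1.568]
  yaw 62.3 d [147.2  -0.4   0.9] rv [-0.01 -0.06 -0.02]
  yaw 242.3 d [147.2  -0.4   0.9] rv [ 1.7999e+02 -4.0000e-02  1.0000e-01]
[{'point': [318.1, 187.1], 'confidence': 0.67}]
```

View pics/w2o.png

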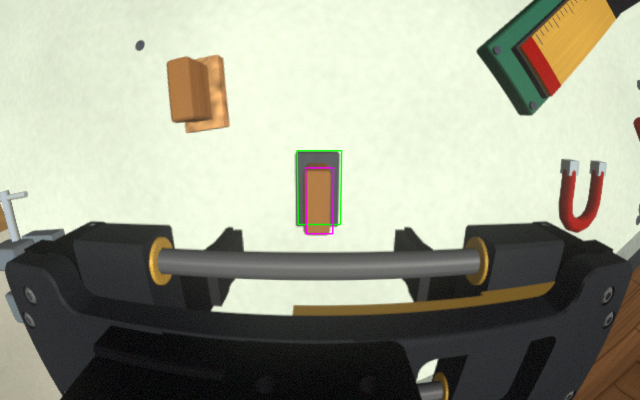

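The overlay matches the block: the dark foot is at (318,188) and the handle at (318,200), both within about 2 px and square to the jaws. I'll descend and grip.

Request:
drive_tool(moves=[{"dx": 25,"dy": 0,"dz": 1,"ax": 0,"ay": 0,"az": 0,"claw": 87},{"dx": 60,"dy": 0,"dz": 1,"ax": 0,"ay": 0,"az": 0,"claw": 87},{"dx": 95,"dy": 0,"dz": 1,"ax": 0,"ay": 0,"az": 0,"claw": 87},{"dx": 125,"dy": 0,"dz": 1,"ax": 0,"ay": 0,"az": 0,"claw": 87},{"dx": 140,"dy": 0,"dz": 1,"ax": 0,"ay": 0,"az": 0,"claw": 70},{"dx": 147,"dy": 0,"dz": 1,"ax": 0,"ay": 0,"az": 0,"claw": 50},{"dx": 147,"dy": 0,"dz": 1,"ax": 0,"ay": 0,"az": 0,"claw": 15},{"dx": 147,"dy": 0,"dz": 1,"ax": 0,"ay": 0,"az": 0,"claw": 15},{"dx": 147,"dy": 0,"dz": 1,"ax": 0,"ay": 0,"az": 0,"claw": 15},{"dx": 147,"dy": 0,"dz": 1,"ax": 0,"ay": 0,"az": 0,"claw": 15},{"dx": 147,"dy": 0,"dz": 1,"ax": 0,"ay": 0,"az": 0,"claw": 15},{"dx": 147,"dy": 0,"dz": 1,"ax": 0,"ay": 0,"az": 0,"claw": 15}], squeeze=50)

```text
time_s: 4.58
tool_pos: [0.5908, -0.2203, 0.0538]
orientation: [0.687, 0.169, 0.686, -0.169]
ft_force: [-0.7, -1.0, 2.2]
gripper_width: 0.0234
```

```bash
python3 - <<'E'
from h import *
plan((.590,-.2196,.20),62.3)
for n in("scene","side"): cv2.imwrite(f"pics/{n}1.png",snapshot(n))
E
```

```text
t 4.575 tcp [ 0.5908 -0.2203  0.0538] x [ 0. -0. -1.] y yaw 62.29 F [-0.66 -1.04  2.2 ] w 0.023405172317164862 q [-0.482  0.43   1.646 -0.     1.066 -1.569]
  yaw 62.3 d [-146.2    0.2   -1. ] rv [-0.01  0.02  0.01]
  yaw 242.3 d [-146.2    0.2   -1. ] rv [ 1.7999e+02  2.0000e-02 -3.0000e-02]
```

The handle is held, with the opening at 23.4 mm. Next I'll work out the hover over the red end.

```bash
python3 - <<'E'
from h import *
plan((.5605,.0975,.150),105)
E
```

```text
t 4.675 tcp [ 0.5908 -0.2203  0.0538] x [ 0. -0. -1.] y yaw 62.29 F [-1.45 -1.58  1.35] w 0.023955485997139245 q [-0.482  0.43   1.646 -0.     1.065 -1.569]
  yaw 105 d [ -96.4  267.2 -174.6] rv [-4.271e+01  1.000e-02  2.000e-02]
  yaw 285 d [ -96.4  267.2 -174.6] rv [ 1.3729e+02  3.0000e-02 -2.0000e-02]
```

Request:
drive_tool(moves=[{"dx": -15,"dy": 0,"dz": 0,"ax": 0,"ay": 0,"az": 0,"claw": 15},{"dx": -45,"dy": 0,"dz": 0,"ax": 0,"ay": 0,"az": 0,"claw": 15},{"dx": -80,"dy": 0,"dz": 0,"ax": 0,"ay": 0,"az": 0,"claw": 15},{"dx": -96,"dy": 20,"dz": -13,"ax": -3,"ay": 0,"az": 0,"claw": 15},{"dx": -96,"dy": 50,"dz": -33,"ax": -8,"ay": 0,"az": 0,"claw": 15},{"dx": -96,"dy": 80,"dz": -52,"ax": -13,"ay": 0,"az": 0,"claw": 15},{"dx": -96,"dy": 110,"dz": -72,"ax": -18,"ay": 0,"az": 0,"claw": 15},{"dx": -96,"dy": 140,"dz": -92,"ax": -23,"ay": 0,"az": 0,"claw": 15},{"dx": -96,"dy": 170,"dz": -111,"ax": -28,"ay": 0,"az": 0,"claw": 15},{"dx": -96,"dy": 200,"dz": -131,"ax": -33,"ay": 0,"az": 0,"claw": 15},{"dx": -96,"dy": 230,"dz": -150,"ax": -38,"ay": 0,"az": 0,"claw": 15},{"dx": -96,"dy": 255,"dz": -167,"ax": -42,"ay": 0,"az": 0,"claw": 15},{"dx": -96,"dy": 267,"dz": -175,"ax": -42.7,"ay": 0,"az": 0,"claw": 15},{"dx": -96,"dy": 267,"dz": -175,"ax": -42.7,"ay": 0,"az": 0,"claw": 15},{"dx": -96,"dy": 267,"dz": -175,"ax": -42.7,"ay": 0,"az": 0,"claw": 15}], squeeze=50)

```text
time_s: 6.55
tool_pos: [0.5601, 0.0968, 0.1496]
orientation: [0.701, -0.092, 0.701, 0.092]
ft_force: [-0.8, -0.7, -2.7]
gripper_width: 0.0235
```

```bash
python3 - <<'E'
from h import *
plan((.5605,.0975,.125),105)
ims=[snapshot(n) for n in("scene","side","wrist")]
def c(im,x,y,w,h,s):return cv2.convertScaleAbs(cv2.resize(im[y:y+h,x:x+w],None,fx=s,fy=s,interpolation=cv2.INTER_CUBIC),alpha=1.4)
cv2.imwrite('pics/p1.png',np.hstack([c(ims[0],330,150,160,150,2.6),c(ims[1],220,200,140,180,2.1667)[:390]]))
cv2.imwrite('pics/p1w.png',ims[2])
E
```

```text
t 6.55 tcp [0.5601 0.0968 0.1496] x [-0.    -0.001 -1.   ] y yaw 104.93 F [-0.83 -0.68 -2.65] w 0.023465955466136286 q [ 3.300e-02  1.730e-01  1.766e+00 -1.000e-03  1.202e+00 -1.798e+00]
  yaw 105 d [24.6  0.6  0.6] rv [-0.07 -0.01  0.03]
  yaw 285 d [24.6  0.6  0.6] rv [1.7993e+02 5.0000e-02 1.0000e-02]
```

View pics/p1.png

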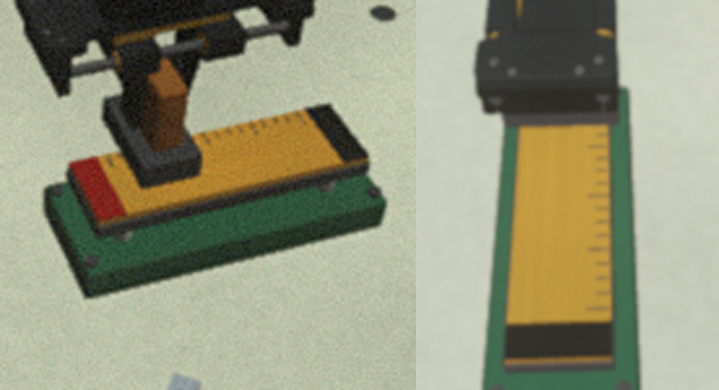

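View pics/p1w.png

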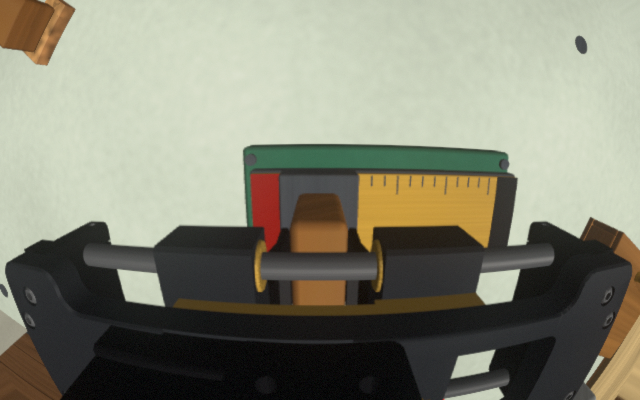

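The block hangs square beside the red band: in the wrist view the foot spans x 281–358 and the band ends at x 280. I'll lower it toward contact.

Request:
drive_tool(moves=[{"dx": 8,"dy": 0.5,"dz": 0.5,"ax": 0,"ay": 0,"az": 0,"claw": 15},{"dx": 18,"dy": 0.5,"dz": 0.5,"ax": 0,"ay": 0,"az": 0,"claw": 15},{"dx": 25,"dy": 0.5,"dz": 0.5,"ax": 0,"ay": 0,"az": 0,"claw": 15},{"dx": 29,"dy": 0.5,"dz": 0.5,"ax": 0,"ay": 0,"az": 0,"claw": 15},{"dx": 32,"dy": 0.5,"dz": 0.5,"ax": 0,"ay": 0,"az": 0,"claw": 15},{"dx": 33,"dy": 0.5,"dz": 0.5,"ax": 0,"ay": 0,"az": 0,"claw": 15},{"dx": 33,"dy": 0.5,"dz": 0.5,"ax": 0,"ay": 0,"az": 0,"claw": 15}])

```text
time_s: 7.58
tool_pos: [0.5605, 0.0984, 0.1171]
orientation: [0.701, -0.092, 0.701, 0.092]
ft_force: [-4.1, -0.7, 3.3]
gripper_width: 0.0236
```

```bash
python3 - <<'E'
from h import *
plan((.5605,.0975,.111),105)
snapshot("side")
print(get_obs()['ft_force'],get_obs()['ft_torque'])
E
```

```text
t 7.575 tcp [0.5605 0.0984 0.1171] x [ 0.  0. -1.] y yaw 105.0 F [-4.06 -0.71  3.34] w 0.02364811925224485 q [ 0.035  0.214  1.786  0.     1.141 -1.797]
  yaw 105 d [ 6.1 -0.9 -0.2] rv [0.   0.03 0.01]
  yaw 285 d [ 6.1 -0.9 -0.2] rv [-1.8e+02 -1.0e-02  4.0e-02]
[-3.75848071 -0.77932133  3.17256032] [0.01085148 0.68085334 0.02930539]
```

Request:
drive_tool(moves=[{"dx": 1.5,"dy": -0.5,"dz": 0,"ax": 0,"ay": 0,"az": 0,"claw": 15},{"dx": 3,"dy": -0.5,"dz": 0,"ax": 0,"ay": 0,"az": 0,"claw": 15},{"dx": 4.5,"dy": -0.5,"dz": 0,"ax": 0,"ay": 0,"az": 0,"claw": 15},{"dx": 5.5,"dy": -0.5,"dz": 0,"ax": 0,"ay": 0,"az": 0,"claw": 15},{"dx": 5.5,"dy": -0.5,"dz": 0,"ax": 0,"ay": 0,"az": 0,"claw": 15},{"dx": 5.5,"dy": -0.5,"dz": 0,"ax": 0,"ay": 0,"az": 0,"claw": 15}])

```text
time_s: 8.38
tool_pos: [0.5607, 0.0983, 0.1116]
orientation: [0.701, -0.092, 0.701, 0.093]
ft_force: [-5.0, 1.4, 6.7]
gripper_width: 0.0237
```

```bash
python3 - <<'E'
from h import *
plan((.5605,.0975,.111),105)
ims=[snapshot(n) for n in("scene","side","wrist")]
def c(im,x,y,w,h,s):return cv2.convertScaleAbs(cv2.resize(im[y:y+h,x:x+w],None,fx=s,fy=s,interpolation=cv2.INTER_CUBIC),alpha=1.4)
cv2.imwrite('pics/p2.png',np.hstack([c(ims[0],330,150,160,150,2.6),c(ims[1],220,200,140,180,2.1667)[:390]]))
cv2.imwrite('pics/p2w.png',ims[2])
print(get_obs()['ft_force'],get_obs()['ft_torque'])
E
```

```text
t 8.375 tcp [0.5607 0.0983 0.1116] x [ 0.001  0.001 -1.   ] y yaw 105.0 F [-4.99  1.36  6.72] w 0.02366472567047905 q [ 3.500e-02  2.210e-01  1.789e+00  1.000e-03  1.131e+00 -1.798e+00]
  yaw 105 d [ 0.6 -0.8 -0.4] rv [ 0.    0.04 -0.03]
  yaw 285 d [ 0.6 -0.8 -0.4] rv [-1.8e+02  4.0e-02  7.0e-02]
[-5.21379767  1.55553905  7.2039726 ] [ 0.41870956  0.88956723 -0.08019673]
```

View pics/p2.png

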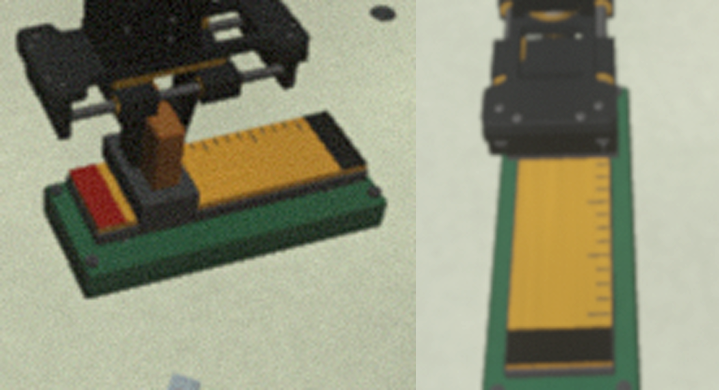

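View pics/p2w.png

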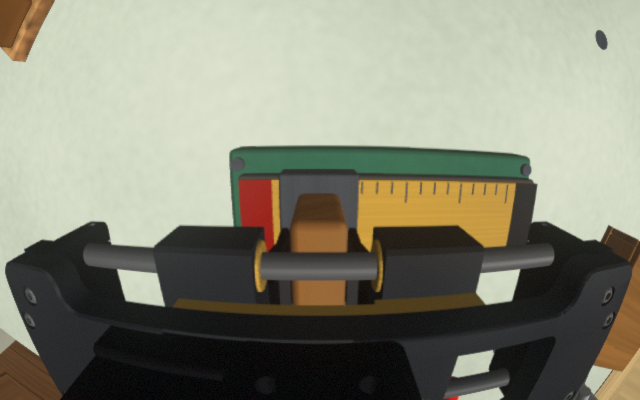

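The block is flat on the plate. The gap to the red band is about 5–6 mm, and roughly 9.7 N means about 7.5 mm of sink. I'll sweep the first half.

Request:
drive_tool(moves=[{"dx": 0,"dy": 2,"dz": 0,"ax": 0,"ay": 0,"az": 0,"claw": 15},{"dx": 0,"dy": 6,"dz": 0,"ax": 0,"ay": 0,"az": 0,"claw": 15},{"dx": 0,"dy": 10,"dz": 0,"ax": 0,"ay": 0,"az": 0,"claw": 15},{"dx": 0,"dy": 14,"dz": 0,"ax": 0,"ay": 0,"az": 0,"claw": 15},{"dx": 0,"dy": 18,"dz": 0,"ax": 0,"ay": 0,"az": 0,"claw": 15},{"dx": 0,"dy": 22,"dz": 0,"ax": 0,"ay": 0,"az": 0,"claw": 15},{"dx": 0,"dy": 26,"dz": 0,"ax": 0,"ay": 0,"az": 0,"claw": 15},{"dx": 0,"dy": 30,"dz": 0,"ax": 0,"ay": 0,"az": 0,"claw": 15},{"dx": 0,"dy": 30,"dz": 0,"ax": 0,"ay": 0,"az": 0,"claw": 15}])

```text
time_s: 9.65
tool_pos: [0.5553, 0.126, 0.1128]
orientation: [0.703, -0.093, 0.699, 0.092]
ft_force: [2.0, -3.3, 6.0]
gripper_width: 0.0238
```

```bash
python3 - <<'E'
from h import *
plan((.5295,.2135,.111),105)
ims=[snapshot(n) for n in("scene","side","wrist")]
def c(im,x,y,w,h,s):return cv2.convertScaleAbs(cv2.resize(im[y:y+h,x:x+w],None,fx=s,fy=s,interpolation=cv2.INTER_CUBIC),alpha=1.4)
cv2.imwrite('pics/p3.png',np.hstack([c(ims[0],330,150,160,150,2.6),cv2.resize(ims[2][100:300,200:560],None,fx=1,fy=1.95)]))
print(get_obs()['ft_force'],get_obs()['ft_torque'])
E
```

```text
t 9.65 tcp [0.5553 0.126  0.1128] x [ 0.006 -0.002 -1.   ] y yaw 105.02 F [ 2.03 -3.29  6.  ] w 0.02384658085790685 q [ 0.086  0.216  1.792 -0.002  1.127 -1.746]
  yaw 105 d [ 1.5 91.3 -2.3] rv [0.02 0.32 0.18]
  yaw 285 d [ 1.5 91.3 -2.3] rv [-179.98   -0.28    0.5 ]
[ 1.59575103 -3.5365218   5.61356809] [-0.54408417 -0.00233023  0.06922184]
```

View pics/p3.png

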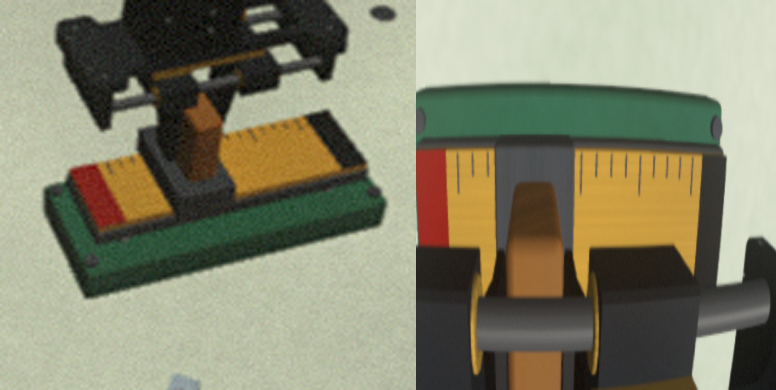

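Steady so far: about 28 mm along, contact around 8.5 N, still square. I'll continue with a little more press.

Request:
drive_tool(moves=[{"dx": 0.7,"dy": 3,"dz": 0,"ax": 0,"ay": 0,"az": 0,"claw": 15},{"dx": 1,"dy": 7,"dz": 0,"ax": 0,"ay": 0,"az": 0,"claw": 15},{"dx": 1,"dy": 11,"dz": -0.3,"ax": 0,"ay": 0,"az": 0,"claw": 15},{"dx": 1,"dy": 15,"dz": -0.4,"ax": 0,"ay": 0,"az": 0,"claw": 15},{"dx": 1,"dy": 19,"dz": -0.5,"ax": 0,"ay": 0,"az": 0,"claw": 15},{"dx": 1,"dy": 23,"dz": -0.6,"ax": 0,"ay": 0,"az": 0,"claw": 15},{"dx": 1,"dy": 27,"dz": -0.7,"ax": 0,"ay": 0,"az": 0,"claw": 15},{"dx": 1,"dy": 31,"dz": -0.8,"ax": 0,"ay": 0,"az": 0,"claw": 15},{"dx": 1,"dy": 35,"dz": -0.9,"ax": 0,"ay": 0,"az": 0,"claw": 15},{"dx": 1,"dy": 39,"dz": -1,"ax": 0,"ay": 0,"az": 0,"claw": 15},{"dx": 1,"dy": 43,"dz": -1,"ax": 0,"ay": 0,"az": 0,"claw": 15},{"dx": 1,"dy": 47,"dz": -1,"ax": 0,"ay": 0,"az": 0,"claw": 15}])

```text
time_s: 11.3
tool_pos: [0.5425, 0.1708, 0.112]
orientation: [0.703, -0.093, 0.699, 0.091]
ft_force: [2.7, -4.9, 7.2]
gripper_width: 0.0239
```

```bash
python3 - <<'E'
from h import *
plan((.5295,.2135,.111),105)
E
```

```text
t 11.3 tcp [0.5425 0.1708 0.112 ] x [ 0.007 -0.002 -1.   ] y yaw 105.01 F [ 2.75 -4.91  7.17] w 0.023928378668572697 q [ 0.168  0.216  1.795 -0.003  1.125 -1.663]
  yaw 105 d [ 0.8 44.6 -1.5] rv [0.01 0.34 0.2 ]
  yaw 285 d [ 0.8 44.6 -1.5] rv [-179.99   -0.32    0.53]
```

Request:
drive_tool(moves=[{"dx": 0,"dy": 4,"dz": 0,"ax": 0,"ay": 0,"az": 0,"claw": 15},{"dx": 0,"dy": 8,"dz": -0.2,"ax": 0,"ay": 0,"az": 0,"claw": 15},{"dx": 0,"dy": 12,"dz": -0.3,"ax": 0,"ay": 0,"az": 0,"claw": 15},{"dx": 0,"dy": 16,"dz": -0.4,"ax": 0,"ay": 0,"az": 0,"claw": 15},{"dx": 0,"dy": 20,"dz": -0.5,"ax": 0,"ay": 0,"az": 0,"claw": 15},{"dx": 0,"dy": 24,"dz": -0.5,"ax": 0,"ay": 0,"az": 0,"claw": 15},{"dx": 0,"dy": 28,"dz": -0.5,"ax": 0,"ay": 0,"az": 0,"claw": 15},{"dx": 0,"dy": 32,"dz": -0.5,"ax": 0,"ay": 0,"az": 0,"claw": 15},{"dx": 0,"dy": 36,"dz": -0.5,"ax": 0,"ay": 0,"az": 0,"claw": 15},{"dx": 0,"dy": 40,"dz": -0.5,"ax": 0,"ay": 0,"az": 0,"claw": 15},{"dx": 0,"dy": 43,"dz": -0.5,"ax": 0,"ay": 0,"az": 0,"claw": 15},{"dx": 0,"dy": 43,"dz": -0.5,"ax": 0,"ay": 0,"az": 0,"claw": 15}])

```text
time_s: 12.8
tool_pos: [0.5307, 0.2127, 0.1118]
orientation: [0.703, -0.093, 0.699, 0.092]
ft_force: [1.1, -4.0, 6.4]
gripper_width: 0.0239
```

```bash
python3 - <<'E'
from h import *
plan((.5295,.2135,.111),105)
ims=[snapshot(n) for n in("scene","side","wrist")]
def c(im,x,y,w,h,s):return cv2.convertScaleAbs(cv2.resize(im[y:y+h,x:x+w],None,fx=s,fy=s,interpolation=cv2.INTER_CUBIC),alpha=1.4)
cv2.imwrite('pics/p4.png',np.hstack([c(ims[0],330,150,160,150,2.6),cv2.resize(ims[2][100:300,100:460],None,fx=1,fy=1.95)]))
print(get_obs()['ft_force'])
E
```

```text
t 12.8 tcp [0.5307 0.2127 0.1118] x [ 0.006 -0.001 -1.   ] y yaw 105.01 F [ 1.1  -4.04  6.45] w 0.023905229250067873 q [ 0.245  0.223  1.787 -0.003  1.127 -1.587]
  yaw 105 d [ 0.8  1.1 -0.9] rv [0.01 0.32 0.15]
  yaw 285 d [ 0.8  1.1 -0.9] rv [-179.99   -0.23    0.51]
[ 1.12297607 -4.46229003  7.40666178]
```

View pics/p4.png

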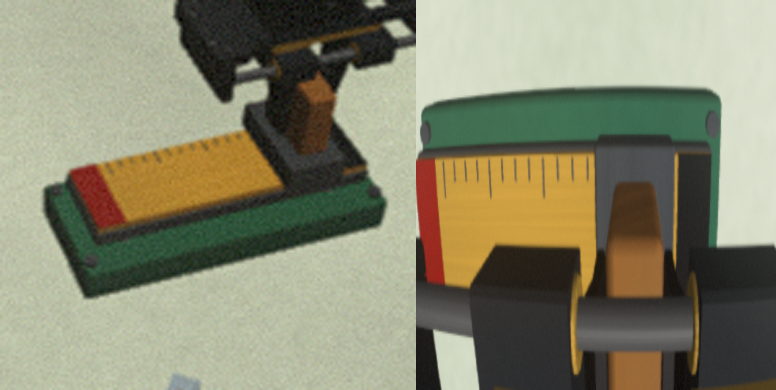

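The foot is now right beside the black band, with a gap of about 3–5 mm (foot edge x≈673, band edge x≈678 in the crop). I'll ease off.

Request:
drive_tool(moves=[{"dx": -1.5,"dy": 0,"dz": 0,"ax": 0,"ay": 0,"az": 0,"claw": 15},{"dx": -3,"dy": 0,"dz": 0,"ax": 0,"ay": 0,"az": 0,"claw": 15},{"dx": -4.5,"dy": 0,"dz": 0,"ax": 0,"ay": 0,"az": 0,"claw": 15},{"dx": -6,"dy": 0,"dz": 0,"ax": 0,"ay": 0,"az": 0,"claw": 15},{"dx": -7,"dy": 0,"dz": 0,"ax": 0,"ay": 0,"az": 0,"claw": 15},{"dx": -7,"dy": 0,"dz": 0,"ax": 0,"ay": 0,"az": 0,"claw": 15},{"dx": -7,"dy": 0,"dz": 0,"ax": 0,"ay": 0,"az": 0,"claw": 15}])

```text
time_s: 13.82
tool_pos: [0.528, 0.2137, 0.117]
orientation: [0.701, -0.092, 0.701, 0.092]
ft_force: [3.8, 0.8, 3.3]
gripper_width: 0.0234
```

Request:
drive_tool(moves=[{"dx": -1,"dy": 0,"dz": 0,"ax": 0,"ay": 0,"az": 0,"claw": 15},{"dx": -2,"dy": 0,"dz": 0,"ax": 0,"ay": 0,"az": 0,"claw": 15},{"dx": -2.4,"dy": 0,"dz": 0,"ax": 0,"ay": 0,"az": 0,"claw": 15},{"dx": -2.4,"dy": 0,"dz": 0,"ax": 0,"ay": 0,"az": 0,"claw": 15},{"dx": -2.4,"dy": 0,"dz": 0,"ax": 0,"ay": 0,"az": 0,"claw": 15}])

```text
time_s: 14.45
tool_pos: [0.5276, 0.2135, 0.1192]
orientation: [0.701, -0.092, 0.701, 0.092]
ft_force: [1.9, 2.2, 1.4]
gripper_width: 0.0239
```

```bash
python3 - <<'E'
from h import *
plan((.5295,.2135,.111),105)
snapshot("side");print(get_obs()['ft_force'])
E
```

```text
t 14.45 tcp [0.5276 0.2135 0.1192] x [-0.001  0.    -1.   ] y yaw 105.0 F [1.91 2.2  1.42] w 0.023903941610821936 q [ 0.246  0.212  1.784  0.     1.146 -1.587]
  yaw 105 d [ 8.2 -0.5  1.9] rv [ 0.   -0.04 -0.02]
  yaw 285 d [ 8.2 -0.5  1.9] rv [-1.8e+02  3.0e-02 -6.0e-02]
[1.57686634 1.49382325 1.9062541 ]
```

Contact is now about 4 N, so the bed is up. I'll release and retreat.

Request:
drive_tool(moves=[{"dx": 0,"dy": 0,"dz": 0,"ax": 0,"ay": 0,"az": 0,"claw": 30},{"dx": 0,"dy": 0,"dz": 0,"ax": 0,"ay": 0,"az": 0,"claw": 50},{"dx": 0,"dy": 0,"dz": 0,"ax": 0,"ay": 0,"az": 0,"claw": 70},{"dx": 0,"dy": 0,"dz": 0,"ax": 0,"ay": 0,"az": 0,"claw": 70},{"dx": 0,"dy": 0,"dz": 0,"ax": 0,"ay": 0,"az": 0,"claw": 70},{"dx": -10,"dy": 0,"dz": 0,"ax": 0,"ay": 0,"az": 0,"claw": 70},{"dx": -30,"dy": 0,"dz": 0,"ax": 0,"ay": 0,"az": 0,"claw": 70},{"dx": -60,"dy": 0,"dz": 0,"ax": 0,"ay": 0,"az": 0,"claw": 70},{"dx": -100,"dy": 0,"dz": 0,"ax": 0,"ay": 0,"az": 0,"claw": 70},{"dx": -130,"dy": 0,"dz": 0,"ax": 0,"ay": 0,"az": 0,"claw": 70},{"dx": -130,"dy": 0,"dz": 0,"ax": 0,"ay": 0,"az": 0,"claw": 70}])

```text
time_s: 15.88
tool_pos: [0.53, 0.214, 0.2546]
orientation: [0.704, -0.092, 0.698, 0.093]
ft_force: [0.6, -0.1, -1.0]
gripper_width: 0.07
```

```bash
python3 - <<'E'
from w import *
plan((.5295,.2135,.111),105)
im,m=wover("w5",(.5295,.2135),15,.066)
s=snapshot("scene")
c=cv2.convertScaleAbs(cv2.resize(s[150:300,330:490],None,fx=2.667,fy=2.667,interpolation=cv2.INTER_CUBIC),alpha=1.4)
cv2.imwrite('pics/p5.png',np.hstack([c,im[:,150:510][:400]]))
E
```

```text
t 15.875 tcp [0.53   0.214  0.2546] x [ 0.008  0.002 -1.   ] y yaw 105.0 F [ 0.56 -0.1  -0.97] w 0.07002593046196523 q [ 0.246  0.08   1.664 -0.     1.389 -1.587]
  yaw 105 d [143.6  -0.3  -1.8] rv [0.   0.48 0.01]
  yaw 285 d [143.6  -0.3  -1.8] rv [-1.7999e+02 -1.0000e-02  7.5000e-01]
```

View pics/p5.png

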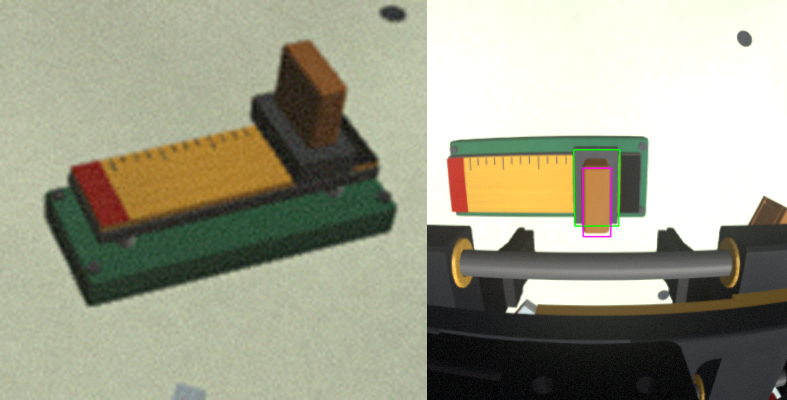

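The block stands free and square beside the black band, within about 3 px of the predicted outline. The gap under the plate is back, so the bed has risen.

```bash
python3 -c "
from cell import *
print(hand_in())"
```

```text
the job is handed in; nothing more can be done
None
```

I set the stone block square across the plate beside the red band, pressed it down and swept it about 120 mm to the black band. I then eased off, released it and backed away. The job was handed in at about 16 s of the 48 s allowed; no verdict was reported.

**Sweep:** The contact force read about 8.5–10 N at each check, which puts the bed at roughly 6–8 mm sunk. This is worked out from force and height, since the bed itself was never read directly. Yaw stayed within 0.1° of the plate line at those checks.

**Final checks:**
- **Position:** the block stands upright and square, and the wrist view puts it within a few mm of black_end.
- **Bed:** it looks fully risen, and contact was down to about 4 N before I released.
- **Gripper:** it is open and 130 mm clear of the block.

**Disagreements and faults:**
- My measured heights came out about 2 mm below the stated ones (63.5 against 66 mm for the plate, 76 against 78 mm for the handle). I therefore found contact by force.
- The network's black_end point was about 7 mm from the one I took from the plate corners, and I used the corners.
- The first move call was refused because some fields were missing, and nothing moved.

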